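Find the coin-filled trinket box by weight and hold it out

ROBOT

A 6-joint arm with a two-finger parallel gripper is mounted at the origin on the work surface. World frame = base frame: x ahead of the robot, y to its left, z up, the work surface at z = 0. Lengths are in mm, angles in rad, forces in N, time in s.
With the tool pointing down it reaches from about 350 to 775 mm from the base axis. Payload 7.3 kg.
Tool frame: the origin (TCP) lies at the very end of the fingers, on their centre line; the grasp point (between the pads) lies 19 mm behind it; x points along the fingers, z is the direction in which the jaws open and shut, and the axes are right-handed (so a half turn about x gives the same grasp; the last joint's range is limited). The gripper opens to 92 mm and grips with 3 to 60 N. Pads are 19 mm wide; open, the fingers measure 130 mm over their backs; the gripper's body (75 mm by 190 mm) begins 47 mm behind the grasp point.
Start: joints at [-1.447, 0.342, 1.524, -0, 1.275, -0.146], TCP at [139.955, -506.021, 226.741] pointing down, gripper open.
Joint ranges: [-2.53, 2.53], [-0.77, 2.02], [0.04, 2.7], [-1, 4.14], [0.28, 2.66], [-3.11, 3.11]. Speed limits (rad/s): [2.57, 2.57, 3.14, 3.14, 3.14, 3.14].

INTERFACE

Orientations are given as [roll, pitch, yaw] about the fixed x, y, z axes, in that order (R = Rz(yaw) Ry(pitch) Rx(roll)).
In Python, from plant import * gives the robot as it stands.
- The arm moves only by the tool carry_out, never from a script. Its argument "rows" is a list of rows, each a list of 4 numbers: the shift along the world's x, y, z in mm, then the turn about the world's z in degrees. In form: [[x, y, z, twist], ...]. A call has 1 to 20 rows; each row is the pose to reach, as a shift and turn from the pose measured when the call began; what a row does not reach only later rows make up. A row lasts 1/12 s, in which the tool goes at most 41.7 mm and 7.16 degrees, less where a joint would pass 70% of its speed; a pose out of reach is approached as far as the arm can. A call with a gripper value outside its range is refused whole. "hand" is the finger opening in mm, from 0 to 91.8, set as the call begins (left out, the last holds). The fingers move at their own pace and stop on an object; the grip force is fixed at half the most. Time passes only in rows, so rows that repeat a pose let the fingers close. It gives the time, the measured TCP pose, the force and the opening at its end, in the units of the state.
- get_obs(): the state, without advancing time (a new reading comes with each control period).
- capture(name): name is "scene" or "top" or "wrist"; returns the picture (384x512x3 uint8, red, green, blue); there is no depth.
- camera_info(name): a dict with "camera_matrix" (3x3 intrinsics, pixels), "pose" (4x4, takes a point from camera to world coordinates); the wrist camera has in their place "mount" (4x4, takes a point from camera to tool coordinates, whose origin is the TCP and whose axes are the tool frame's). Camera axes: x right, y down, z forward; pixel columns grow to the right and rows downward; lengths in mm; the calibration is good to about 2 mm. The wrist camera is an equidistant fisheye: a pixel r from the principal point sees the ray r / f radians off the axis. A picture is of the moment at which its call begins: read the wrist's pose just before it. camera_info takes no time and is no camera call.
- close_job(): hands the job in, once; it reports no verdict.
The state is a dict: "time": time; "joint_positions": joint angles; "dq": joint speeds; "tau": joint torques, N m; "tool_pos": TCP position; "tcp_rot": TCP orientation; "contact_force": force on the tool from outside, world axes, zero at the start; "moment": the same for the moment, N m; "grip_width": finger opening in mm.
Only numpy, scipy, OpenCV 4.12 (cv2) and the standard library are available. Lean on these libraries where they do the work, as an engineer would, in place of code of your own. Each camera call takes 0.05 s, during which the arm holds its last target. There are 200 camera calls.

TASK

Two identical trinket boxes stand among the odds and ends in the tray, and one of them is full of coins: lift each one clear of the tray floor in turn to feel which is heavier, standing it back in the tray and letting go before you take the other. The lighter one stays standing in the tray; finish holding the heavier one still, level and about a hand's breadth above the round cork mat, where I can take it from you; do not put it down or let go. Bring only the heavier box over the mat, never tip either box over, and leave the other things in the tray where they lie.

Things in the scene. Friction and masses are not known exactly. Their poses are not given: they have to be found in the camera images.
- box_p: one of two identical-looking shut steel trinket boxes in the tray, 64 (its x) x 48 (its y) x 42 mm high, flat sides, lid fixed shut, hinge and tab on the x ends stick out 4 mm. One is full of coins and weighs at least 130 g more; only lifting tells which; both weigh 100 to 500 g. Origin: centre of underside, z up. Grip across the 48 mm; 30 mm is free beside each long side at the start
- box_q: one of two identical-looking shut steel trinket boxes in the tray, 64 (its x) x 48 (its y) x 42 mm high, flat sides, lid fixed shut, hinge and tab on the x ends stick out 4 mm. One is full of coins and weighs at least 130 g more; only lifting tells which; both weigh 100 to 500 g. Origin: centre of underside, z up. Grip across the 48 mm; 30 mm is free beside each long side at the start
- tray: fixed flat tray with a woven rattan rim: 280 mm (its x) by 400 mm (its y) outside, 264 by 384 mm inside, floor top 6 mm above the table, rim top 30 mm above the table. Origin on the table under its centre, z up
- mat: fixed round cork mat on the table beside the tray, 100 mm across, 4 mm thick. Origin at the centre of its underside
- carabiner: bystander: aluminium carabiner lying flat in the tray, 81 x 45 x 9 mm, long along its x. Origin at the centre of its underside
- torch: bystander: small red plastic pocket torch lying in the tray, 78 x 26 x 15 mm, long along its x. Origin at the centre of its underside
- magnet: bystander: dark round ceramic magnet in the tray, 30 mm across, 8 mm thick. Origin at the centre of its underside
- cap: bystander: steel bottle cap in the tray, 32 mm across, 7 mm high. Origin at the centre of its underside
Not all that is in view belongs to the job. Leave any green, orange or red look-alike of the box_q alone.

How it is judged:
By the outcome, as a careful person would: the job done as asked, in the order asked, and still so for the second after the job is handed in, while the arm keeps its last pose, push and grip.
It also fails if it takes over 72 s, if anything falls off the work surface, if the arm or the gripper's body presses on something with over 40 N, if the wrist force passes 120 N, or if a joint passes its speed limit or range.

## Working session

There is one attempt and no reset: what is moved stays moved. The work goes in short steps, Python scripts to look and compute and a tool call to move; the robot and the scene stay as the last step left them, time stands still between calls to the robot, and variables do not carry over. Pictures are saved under pics/ and viewed, about 8 in all and at most 12, crops included, and the job is handed in when it is done.

Besides the shell and the picture viewer there is one more tool, called after ">>>" in YAML: its name, and indented under it one key for each argument. carry_out: Moves the arm, as the interface text tells. Its arguments: {"type":"object","properties":{"rows":{"type":"array"},"hand":{"type":"number"}},"required":["rows"]}

```bash
mkdir -p pics; ls
python3 - <<'E'
from plant import *
import cv2,numpy as np
np.set_printoptions(precision=4,suppress=True)
o=get_obs();print(o)
for n in("scene","top","wrist"):
    i=camera_info(n);print(n,i)
    im=capture(n);cv2.imwrite(f"pics/{n}0.png",im[:,:,::-1])
E
```

```text
pics
{'time': 0.0, 'joint_positions': array([-1.447 ,  0.3428,  1.525 ,  0.    ,  1.2754, -0.146 ]), 'dq': array([ 0.0015,  0.0001, -0.0001,  0.0004, -0.0007,  0.0008]), 'tau': array([  0.0004, -43.124 , -24.4222,   0.0718,   0.0562,  -0.0001]), 'tool_pos': array([ 139.9128, -505.5993,  226.0323]), 'tcp_rot': array([2.9794, 1.5692, 1.6784]), 'contact_force': array([0.31  , 0.5338, 0.0519]), 'moment': array([0.0096, 0.023 , 0.0281]), 'grip_width': 91.84578171643014}
scene {'camera_matrix': array([[433.4557,   0.    , 252.0552],
       [  0.    , 433.4557, 191.0702],
       [  0.    ,   0.    ,   1.    ]]), 'pose': array([[   0.803 ,    0.3791,   -0.4599, 1070.051 ],
       [   0.5958,   -0.4896,    0.6366, -976.354 ],
       [   0.0162,   -0.7852,   -0.619 ,  815.9954],
       [   0.    ,    0.    ,    0.    ,    1.    ]])}
top {'camera_matrix': array([[466.0971,   0.    , 260.3558],
       [  0.    , 466.0971, 199.543 ],
       [  0.    ,   0.    ,   1.    ]]), 'pose': array([[  -0.0106,   -0.9941,    0.1081,  364.7324],
       [  -0.9998,    0.0089,   -0.0162, -155.2102],
       [   0.0152,   -0.1082,   -0.994 , 1200.5465],
       [   0.    ,    0.    ,    0.    ,    1.    ]])}
wrist {'camera_matrix': array([[297.3186,   0.    , 256.3305],
       [  0.    , 297.3186, 193.3852],
       [  0.    ,   0.    ,   1.    ]]), 'mount': array([[   0.0015,   -0.2957,    0.9553, -158.1484],
       [  -0.001 ,   -0.9553,   -0.2957,   80.3123],
       [   1.    ,   -0.0005,   -0.0017,   -0.4719],
       [   0.    ,    0.    ,    0.    ,    1.    ]])}
```

Run:
```python
import cv2
a=cv2.imread("pics/top0.png");cv2.imwrite("pics/top0b.png",cv2.resize(a,(800,600),interpolation=cv2.INTER_CUBIC))
a=cv2.imread("pics/scene0.png");cv2.imwrite("pics/scene0b.png",cv2.resize(a,(800,600),interpolation=cv2.INTER_CUBIC))
```

```text
(no output)
```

View pics/top0b.png

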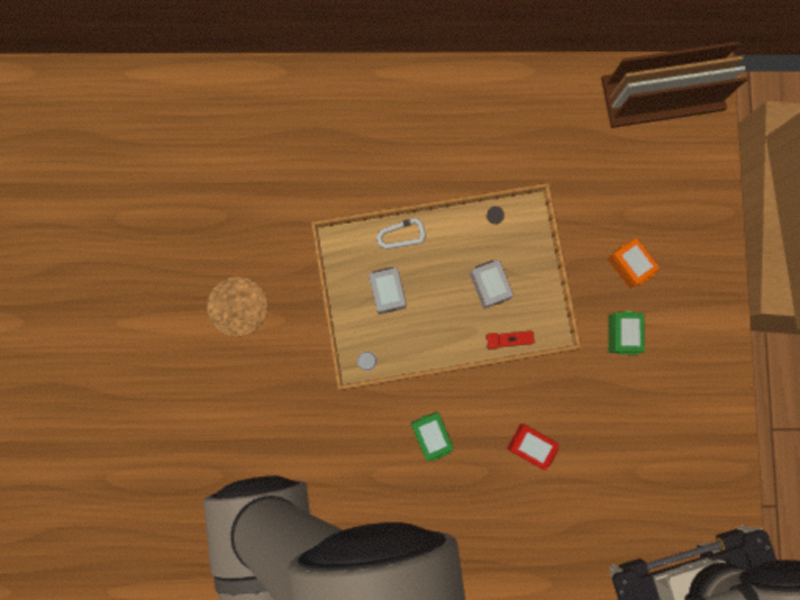

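View pics/scene0b.png

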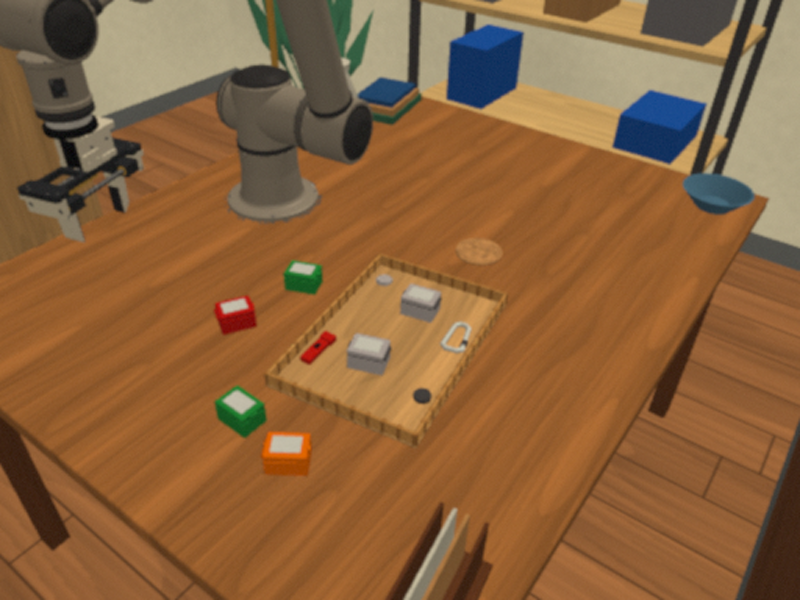

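The top view shows the two grey steel boxes in the tray, at (388,290) and (491,284) in the enlarged picture. The two green, one red and one orange look-alikes lie outside the tray at (432,436), (627,332), (534,447) and (635,262), so only the grey pair fits. The cork mat is at (237,306). I'll confirm this in one enlarged crop and measure there.

Run:
```python
import cv2,numpy as np
t=cv2.imread("pics/top0.png")[160:206,225:345];s=cv2.imread("pics/scene0.png")[178:240,205:315]
t=cv2.resize(t,None,fx=6.5,fy=6.5,interpolation=cv2.INTER_CUBIC);s=cv2.resize(s,(550,300),interpolation=cv2.INTER_NEAREST) if 0 else cv2.resize(s,None,fx=4.8,fy=4.8,interpolation=cv2.INTER_CUBIC)
o=np.zeros((t.shape[0]+s.shape[0],780,3),np.uint8);o[:t.shape[0],:]=t;o[t.shape[0]:,:s.shape[1]]=s
print(t.shape,s.shape);cv2.imwrite("pics/crop1.png",o)
```

```text
(299, 780, 3) (298, 528, 3)
```

View pics/crop1.png

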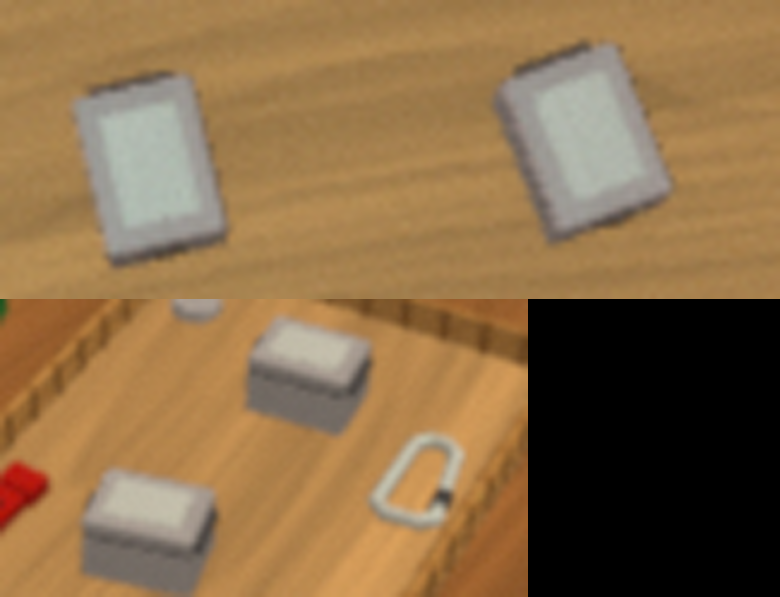

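The crop confirms two grey steel boxes with pale lid panels. In the top crop their lid centres are about (151,163) for A and (589,137) for B, and in the scene crop about (309,349) for A and (150,502) for B.

```bash
cat > h.py <<'E'
from plant import *
import cv2,numpy as np
np.set_printoptions(precision=3,suppress=True)
def ray(n,p):
    i=camera_info(n);T=i["pose"];d=T[:3,:3]@np.linalg.solve(i["camera_matrix"],[p[0],p[1],1]);return T[:3,3],d/np.linalg.norm(d)
def tri(r):
    A=np.zeros((3,3));b=np.zeros(3)
    for o,d in r:
        P=np.eye(3)-np.outer(d,d);A+=P;b+=P@o
    x=np.linalg.solve(A,b);return x,[np.linalg.norm((np.eye(3)-np.outer(d,d))@(x-o)) for o,d in r]
def atz(r,z): o,d=r;return o+d*(z-o[2])/d[2]
E
python3 - <<'E'
from h import *
tc=lambda p:((p[0]+.5)/6.5-.5+225,(p[1]+.5)/6.5-.5+160)
sc=lambda p:((p[0]+.5)/4.8-.5+205,(p[1]-299+.5)/4.8-.5+178)
f=lambda p:(p[0]*.64,p[1]*.64)
print("A",tri([ray("top",tc((151,163))),ray("scene",sc((309,349)))]))
print("B",tri([ray("top",tc((589,137))),ray("scene",sc((150,502)))]))
print("mat",tri([ray("top",f((237,306))),ray("scene",f((479,251)))]))
for nm,c in(("A",[(76,102),(188,76),(227,232),(114,260)]),("Alab",[(100,110),(180,98),(202,215),(124,228)]),("B",[(520,78),(610,46),(668,188),(560,232)]),("Blab",[(535,95),(605,72),(643,182),(574,200)])):
    q=np.array([atz(ray("top",tc(p)),48)[:2] for p in c],np.float32)
    l=(q[0]+q[1]-q[2]-q[3]);w=q[1]+q[2]-q[0]-q[3]
    print(nm,q.mean(0),"size",np.linalg.norm(l)/2,np.linalg.norm(w)/2,"long dir deg",np.degrees(np.arctan2(l[1],l[0])),"short",np.degrees(np.arctan2(w[1],w[0])))
for nm,p in dict(cap=(367,361),torch=(510,340),mag=(495,215),car=(401,234),gr=(432,436)).items(): print(nm,atz(ray("top",f(p)),12)[:2])
for p in((314,223),(548,186),(578,347),(340,387)): print("rim",atz(ray("top",f(p)),30)[:2])
from scipy.spatial.transform import Rotation as R
o=get_obs();print(R.from_euler("xyz",o["tcp_rot"]).as_matrix())
E
```

```text
A (array([ 528.119, -142.974,   45.886]), [np.float64(0.18289725523836192), np.float64(0.18289725523833356)])
B (array([ 537.374, -311.215,   47.032]), [np.float64(1.134090847987359), np.float64(1.1340908479873946)])
mat (array([508.621, 107.028,  -0.971]), [np.float64(1.382411303595831), np.float64(1.3824113035959085)])
A [ 526.017 -143.189] size 62.59917 44.409092 long dir deg 13.210926 short -76.865204
Alab [ 527.818 -143.3  ] size 46.38749 30.700867 long dir deg 10.5288925 short -81.406906
B [ 536.825 -312.006] size 60.349236 41.159595 long dir deg 16.92565 short -69.44102
Blab [ 536.3   -311.897] size 44.18091 28.093298 long dir deg 18.305265 short -73.97356
cap [ 413.903 -108.933]
torch [ 445.928 -343.215]
mag [ 655.109 -323.548]
car [ 623.978 -166.347]
gr [ 292.078 -213.116]
rim [639.396 -24.073]
rim [ 699.028 -409.938]
rim [ 432.334 -450.089]
rim [372.131 -66.36 ]
[[-0.     0.964  0.267]
 [ 0.001  0.267 -0.964]
 [-1.     0.    -0.001]]
```

>>> carry_out:
  rows:
    - [33,16,-4,0]
    - [66,32,-8,0]
    - [99,48,-12,0]
    - [132,64,-16,0]
    - [165,81,-20,0]
    - [198,97,-25,0]
    - [231,113,-30,0]
    - [264,129,-35,1]
    - [297,145,-42,2]
    - [330,161,-50,2.5]
    - [363,177,-60,2.5]
    - [397,194,-70,2.5]
    - [397,194,-76,2.5]
    - [397,194,-76,2.5]
    - [397,194,-76,2.5]
    - [397,194,-76,2.5]
  hand: 70

```text
time: 1.48
tool_pos: [536.1, -312.5, 150.6]
tcp_rot: [-3.048, 1.57, 1.977]
contact_force: [-0.1, -0.8, 0.0]
grip_width: 70.0
```

```bash
cat >> h.py <<'E'
from scipy.spatial.transform import Rotation as R
def wproj(P,o):
    i=camera_info("wrist");T=np.eye(4);T[:3,:3]=R.from_euler("xyz",o["tcp_rot"]).as_matrix();T[:3,3]=o["tool_pos"]
    C=T@i["mount"];q=(np.asarray(P)-C[:3,3])@C[:3,:3];r=np.hypot(q[:,0],q[:,1]);th=np.arctan2(r,q[:,2]);K=i["camera_matrix"]
    return np.c_[K[0,2]+K[0,0]*th*q[:,0]/r,K[1,2]+K[1,1]*th*q[:,1]/r]
def box(x,y,a,z):
    a=np.radians(a);c,s=np.cos(a),np.sin(a)
    return [(x+c*u-s*v,y+s*u+c*v,z) for u,v in((32,24),(32,-24),(-32,-24),(-32,24))]
def overlay(name,x,y,a,k=1.5):
    o=get_obs();im=capture("wrist")[:,:,::-1].copy();im=cv2.resize(im,None,fx=k,fy=k,interpolation=cv2.INTER_CUBIC)
    for z,c in((48,(0,255,0)),(6,(255,0,255))):
        p=wproj(box(x,y,a,z),o);cv2.polylines(im,[np.int32(np.round((p+.5)*k-.5))],True,c,1)
    cv2.imwrite(name,im);print({q:o[q] for q in("time","tool_pos","contact_force","grip_width")})
E
python3 -c "
from h import *
overlay('pics/w1.png',536.5,-311.5,18)"
```

```text
{'time': 1.4833, 'tool_pos': array([ 536.137, -312.476,  150.583]), 'contact_force': array([-0.115, -0.771,  0.006]), 'grip_width': 69.9659738900575}
```

View pics/w1.png

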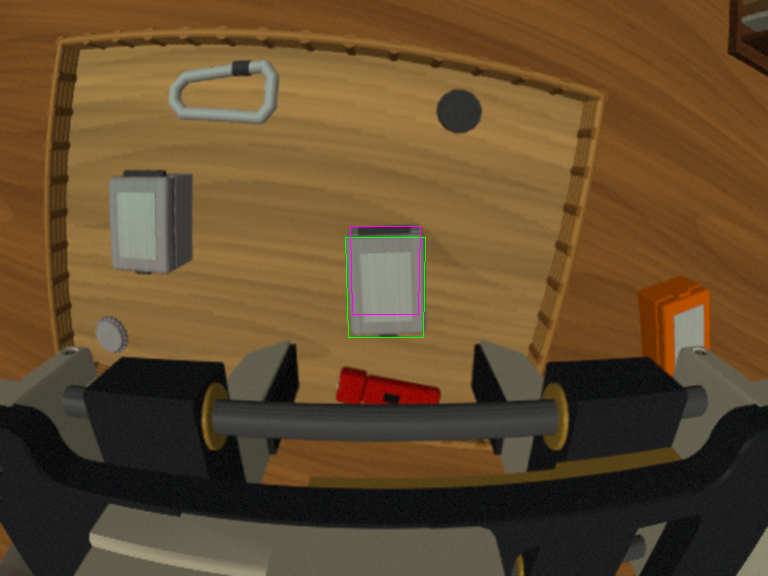

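The wrist view shows box B, lid corners about (347,237) to (425,337), matching the projected outline within about 1 mm. The fingers straddle it, so I'll descend and grip.

>>> carry_out:
  rows:
    - [0,1,-30,0]
    - [0,1,-60,0]
    - [0,1,-85,0]
    - [0,1,-105,0]
    - [0,1,-120,0]
    - [0,1,-130,0]
    - [0,1,-135,0]
    - [0,1,-136,0]
    - [0,1,-136,0]
    - [0,1,-136,0]

```text
time: 2.37
tool_pos: [536.6, -312.4, 16.1]
tcp_rot: [0.869, 1.569, -0.39]
contact_force: [-0.4, -0.1, 0.2]
grip_width: 70.0
```

>>> carry_out:
  rows:
    - [0,0,0,0]
    - [0,0,0,0]
    - [0,0,0,0]
    - [0,0,0,0]
    - [0,0,0,0]
    - [0,0,0,0]
    - [0,0,0,0]
    - [0,0,0,0]
    - [0,0,0,0]
    - [0,0,0,0]
  hand: 40

```text
time: 3.2
tool_pos: [536.9, -312.6, 16.6]
tcp_rot: [0.77, 1.568, -0.49]
contact_force: [-0.7, -1.0, 5.5]
grip_width: 48.5
```

>>> carry_out:
  rows:
    - [0,0,3,0]
    - [0,0,8,0]
    - [0,0,18,0]
    - [0,0,30,0]
    - [0,0,42,0]
    - [0,0,50,0]
    - [0,0,50,0]
    - [0,0,50,0]
    - [0,0,50,0]
    - [0,0,50,0]
    - [0,0,50,0]
    - [0,0,50,0]
    - [0,0,50,0]

```text
time: 4.28
tool_pos: [536.8, -312.5, 66.2]
tcp_rot: [0.819, 1.569, -0.441]
contact_force: [-0.2, -0.9, -3.2]
grip_width: 48.2
```

```bash
python3 -c "
from h import *
fs=[]
for k in range(4):
  overlay('pics/w2.png',536.5,-311.5,18);o=get_obs();fs.append(np.r_[o['contact_force'],o['moment'],o['tau'][1:3]])
print(np.mean(fs,0))"
```

```text
{'time': 4.2833, 'tool_pos': array([ 536.761, -312.489,   66.201]), 'contact_force': array([-0.204, -0.88 , -3.17 ]), 'grip_width': 48.16161611666568}
{'time': 4.3333, 'tool_pos': array([ 536.834, -312.528,   66.325]), 'contact_force': array([-0.324, -0.615, -4.532]), 'grip_width': 48.070227976728226}
{'time': 4.3833, 'tool_pos': array([ 536.843, -312.534,   66.402]), 'contact_force': array([-0.122, -0.579, -4.271]), 'grip_width': 48.04621729429083}
{'time': 4.4333, 'tool_pos': array([ 536.868, -312.559,   66.45 ]), 'contact_force': array([-0.524, -0.947, -5.346]), 'grip_width': 48.3099052159079}
[ -0.016  -0.586  -4.625   0.      0.004  -0.015 -58.07  -22.317]
```

View pics/w2.png

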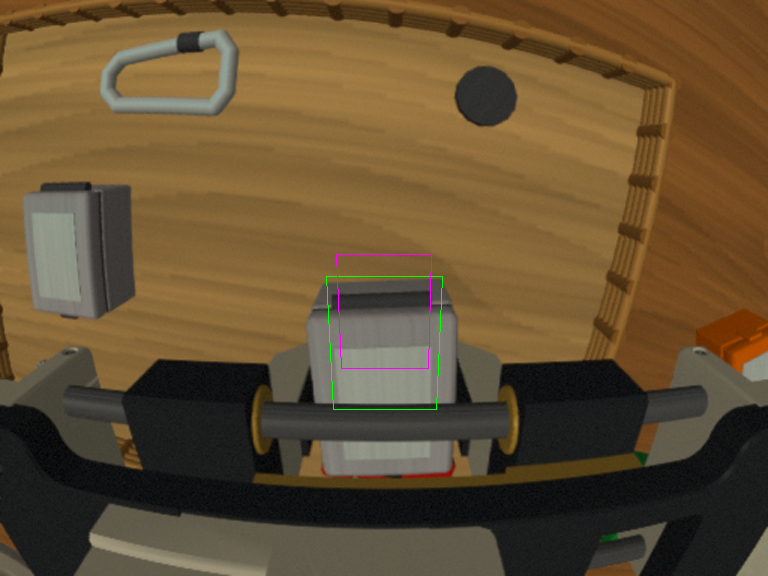

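Box B is held clear of the floor and level. The force reading is still settling, so I'll hold and average it.

>>> carry_out:
  rows:
    - [0,0,0,0]
    - [0,0,0,0]
    - [0,0,0,0]
    - [0,0,0,0]
    - [0,0,0,0]
    - [0,0,0,0]
    - [0,0,0,0]
    - [0,0,0,0]

```text
time: 5.15
tool_pos: [536.9, -312.6, 66.5]
tcp_rot: [0.785, 1.568, -0.474]
contact_force: [1.1, 0.3, -4.1]
grip_width: 48.2
```

```bash
cat >> h.py <<'E'
def weigh(n=20):
    f=[]
    for k in range(n):
        capture("top");o=get_obs();f.append(np.r_[o['contact_force'],o['tau'][1:3]])
    print("mean",np.mean(f,0),"sem",np.std(f,0)/n**.5,o["time"],o["tool_pos"],o["grip_width"]);print(np.array(f)[:,2])
E
python3 -c "
from h import *
weigh()"
```

```text
mean [  0.095  -0.118  -3.905 -58.119 -22.347] sem [0.122 0.093 0.114 0.    0.   ] 6.15 [ 536.902 -312.551   66.517] 47.84754773511492
[-3.205 -3.408 -3.477 -4.077 -3.11  -3.437 -3.579 -3.937 -4.822 -3.53
 -3.631 -3.827 -3.855 -4.458 -4.609 -4.645 -3.686 -3.737 -4.646 -4.421]
```

About 3.9 N, or roughly 400 g. Next I set B back where it was and let go.

>>> carry_out:
  rows:
    - [0,0,-12,0]
    - [0,0,-24,0]
    - [0,0,-35,0]
    - [0,0,-42,0]
    - [0,0,-46,0]
    - [0,0,-48,0]
    - [0,0,-49,0]
    - [0,0,-50,0]
    - [0,0,-50.5,0]
    - [0,0,-50.5,0]
    - [0,0,-50.5,0]
    - [0,0,-50.5,0]
    - [0,0,-50.5,0]

```text
time: 7.23
tool_pos: [537.2, -312.8, 16.7]
tcp_rot: [0.742, 1.567, -0.517]
contact_force: [0.2, -0.4, 0.9]
grip_width: 48.1
```

>>> carry_out:
  rows:
    - [0,0,0,0]
    - [0,0,0,0]
    - [0,0,0,0]
    - [0,0,0,0]
    - [0,0,0,0]
    - [0,0,0,0]
    - [0,0,0,0]
    - [0,0,0,0]
  hand: 70

```text
time: 7.9
tool_pos: [537.2, -312.8, 16.6]
tcp_rot: [0.742, 1.567, -0.517]
contact_force: [1.2, -0.2, 0.2]
grip_width: 69.9
```

>>> carry_out:
  rows:
    - [0,0,10,0]
    - [0,0,30,0]
    - [0,0,60,0]
    - [0,0,95,0]
    - [0,0,130,0]
    - [-1,30,134,-1]
    - [-2,65,134,-2]
    - [-4,100,134,-3]
    - [-6,135,134,-4]
    - [-9,169,134,-6]
    - [-9,169,134,-6]
    - [-9,169,134,-6]
    - [-9,169,134,-6]
    - [-9,169,134,-6]

```text
time: 9.07
tool_pos: [528.5, -144.9, 151.0]
tcp_rot: [0.726, 1.566, -0.639]
contact_force: [0.2, -0.2, -0.2]
grip_width: 70.0
```

```bash
python3 -c "
from h import *
overlay('pics/w3.png',527.8,-143,12);weigh(10)"
```

```text
{'time': 9.0667, 'tool_pos': array([ 528.475, -144.926,  150.989]), 'contact_force': array([ 0.227, -0.235, -0.169]), 'grip_width': 70.00425718015535}
mean [ -0.129  -0.147   0.159 -46.839 -22.5  ] sem [0.124 0.13  0.191 0.03  0.005] 9.6167 [ 528.181 -143.853  150.569] 70.15493290891244
[ 0.29   1.362  0.183 -0.415 -0.757  0.186  0.504  0.354  0.566 -0.683]
```

View pics/w3.png

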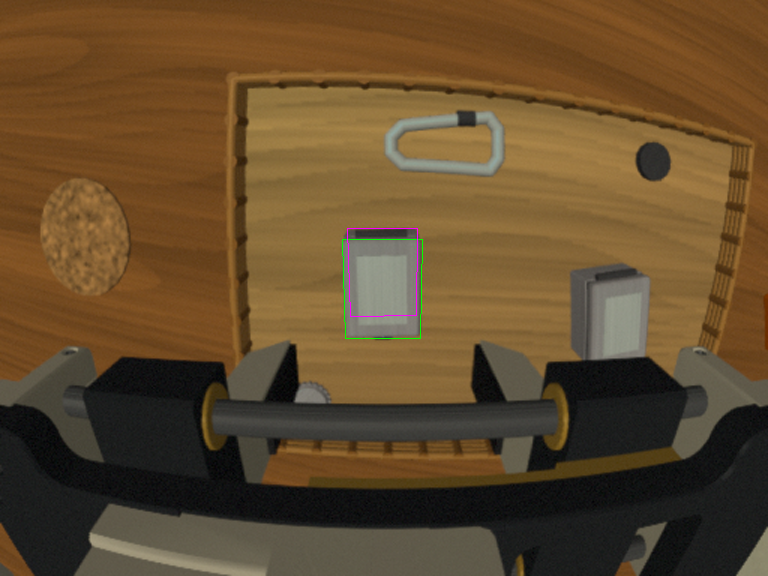

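Box A's outline matches at lid corners about (343,239) to (421,339). B is standing upright at (610,312). Now I descend on A.

>>> carry_out:
  rows:
    - [0,1,-30,0]
    - [0,1,-60,0]
    - [0,1,-85,0]
    - [0,1,-105,0]
    - [0,1,-120,0]
    - [0,1,-130,0]
    - [0,1,-134,0]
    - [0,1,-135,0]
    - [0,1,-135,0]
    - [0,1,-135,0]

```text
time: 10.45
tool_pos: [528.9, -143.1, 16.5]
tcp_rot: [0.809, 1.565, -0.555]
contact_force: [-0.1, -0.4, 0.1]
grip_width: 70.0
```

>>> carry_out:
  rows:
    - [0,0,0,0]
    - [0,0,0,0]
    - [0,0,0,0]
    - [0,0,0,0]
    - [0,0,0,0]
    - [0,0,0,0]
    - [0,0,0,0]
    - [0,0,0,0]
    - [0,0,0,0]
    - [0,0,0,0]
  hand: 40

```text
time: 11.28
tool_pos: [529.1, -143.3, 17.0]
tcp_rot: [0.823, 1.565, -0.541]
contact_force: [-1.6, -0.4, 4.8]
grip_width: 47.7
```

>>> carry_out:
  rows:
    - [0,0,3,0]
    - [0,0,8,0]
    - [0,0,18,0]
    - [0,0,30,0]
    - [0,0,42,0]
    - [0,0,50,0]
    - [0,0,50,0]
    - [0,0,50,0]
    - [0,0,50,0]
    - [0,0,50,0]
    - [0,0,50,0]
    - [0,0,50,0]
    - [0,0,50,0]
    - [0,0,50,0]
    - [0,0,50,0]
    - [0,0,50,0]
    - [0,0,50,0]
    - [0,0,50,0]

```text
time: 12.78
tool_pos: [529.1, -143.2, 67.0]
tcp_rot: [0.825, 1.565, -0.539]
contact_force: [-0.2, -0.6, -0.8]
grip_width: 47.7
```

```bash
python3 -c "
from h import *
weigh()
im=capture('scene')[150:270,190:350,::-1];cv2.imwrite('pics/s4.png',cv2.resize(im,None,fx=4,fy=4))"
```

```text
mean [ -0.114   0.08   -1.396 -49.277 -19.542] sem [0.107 0.107 0.146 0.001 0.   ] 13.7833 [ 529.036 -143.241   66.927] 47.82380722141842
[-1.148 -1.38  -2.731 -1.401 -1.581 -1.758 -1.418 -1.583 -0.578 -0.357
 -1.25  -2.197 -1.649 -0.771 -2.743 -0.728 -0.966 -0.962 -0.679 -2.035]
```

View pics/s4.png

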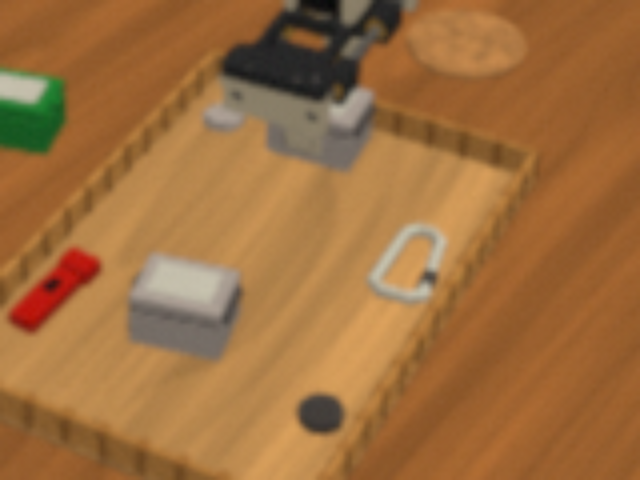

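A is lifted (gripper crop near (320,130)) and B stands at (185,300). A weighs about 1.4 N against B's 3.9 N, so B is the full one. I'll stand A back and return to B.

>>> carry_out:
  rows:
    - [0,0,-12,0]
    - [0,0,-24,0]
    - [0,0,-35,0]
    - [0,0,-42,0]
    - [0,0,-46,0]
    - [0,0,-48,0]
    - [0,0,-49,0]
    - [0,0,-50,0]
    - [0,0,-50.5,0]
    - [0,0,-50.5,0]
    - [0,0,-50.5,0]
    - [0,0,-50.5,0]
    - [0,0,-50.5,0]

```text
time: 14.92
tool_pos: [529.4, -143.4, 16.9]
tcp_rot: [0.841, 1.564, -0.523]
contact_force: [-1.3, 0.8, 3.4]
grip_width: 47.8
```

>>> carry_out:
  rows:
    - [0,0,0,0]
    - [0,0,0,0]
    - [0,0,0,0]
    - [0,0,0,0]
    - [0,0,0,0]
    - [0,0,0,0]
    - [0,0,0,0]
    - [0,0,0,0]
  hand: 70

```text
time: 15.58
tool_pos: [529.4, -143.4, 16.9]
tcp_rot: [0.842, 1.564, -0.522]
contact_force: [0.4, 0.1, 0.2]
grip_width: 70.0
```

>>> carry_out:
  rows:
    - [0,0,10,0]
    - [0,0,30,0]
    - [0,0,60,0]
    - [0,0,95,0]
    - [0,0,130,0]
    - [1,-30,134,1]
    - [2,-65,134,2]
    - [4,-100,134,3]
    - [6,-135,134,4]
    - [8,-169,134,6]
    - [8,-169,134,6]
    - [8,-169,134,6]
    - [8,-169,134,6]
    - [8,-169,134,6]
    - [8,-169,134,6]

```text
time: 16.83
tool_pos: [537.5, -311.0, 151.3]
tcp_rot: [0.863, 1.564, -0.395]
contact_force: [0.5, 0.1, 0.6]
grip_width: 70.3
```

```bash
python3 -c "
from h import *
overlay('pics/w5.png',537,-312,18)"
```

```text
{'time': 16.8333, 'tool_pos': array([ 537.542, -311.021,  151.282]), 'contact_force': array([0.477, 0.057, 0.634]), 'grip_width': 70.28650510066542}
```

View pics/w5.png

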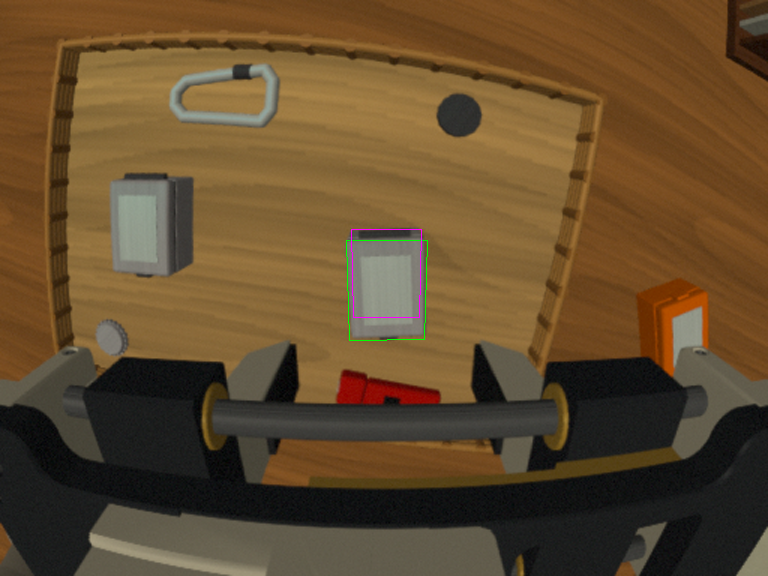

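Box B is unchanged, with lid corners about (347,240) to (427,340). A stands upright at (150,225) and the odds and ends haven't moved. Next I grip B and lift.

>>> carry_out:
  rows:
    - [0,-1,-30,0]
    - [0,-1,-60,0]
    - [0,-1,-85,0]
    - [0,-1,-105,0]
    - [0,-1,-120,0]
    - [0,-1,-130,0]
    - [0,-1,-134,0]
    - [0,-1,-135,0]
    - [0,-1,-135,0]
    - [0,-1,-135,0]

```text
time: 17.72
tool_pos: [538.3, -312.4, 17.4]
tcp_rot: [0.8, 1.562, -0.457]
contact_force: [0.1, -0.1, -0.2]
grip_width: 70.1
```

>>> carry_out:
  rows:
    - [0,0,0,0]
    - [0,0,0,0]
    - [0,0,0,0]
    - [0,0,0,0]
    - [0,0,0,0]
    - [0,0,0,0]
    - [0,0,0,0]
    - [0,0,0,0]
    - [0,0,0,0]
    - [0,0,0,0]
  hand: 40

```text
time: 18.55
tool_pos: [538.4, -312.5, 17.9]
tcp_rot: [0.791, 1.561, -0.466]
contact_force: [-1.1, 0.8, 6.5]
grip_width: 48.1
```

>>> carry_out:
  rows:
    - [0,0,3,0]
    - [0,0,8,0]
    - [0,0,18,0]
    - [0,0,32,0]
    - [0,0,48,0]
    - [0,0,64,0]
    - [0,0,78,0]
    - [0,0,86,0]
    - [0,0,89,0]
    - [0,0,89,0]
    - [0,0,89,0]
    - [0,0,89,0]
    - [0,0,89,0]

```text
time: 19.63
tool_pos: [537.9, -312.2, 105.8]
tcp_rot: [0.836, 1.563, -0.421]
contact_force: [0.7, -0.1, -4.7]
grip_width: 48.2
```

>>> carry_out:
  rows:
    - [0,6,0,0]
    - [-1,18,0,0]
    - [-2,36,0,0]
    - [-4,60,0,0]
    - [-6,88,0,0]
    - [-8,118,0,0]
    - [-10,148,0,0]
    - [-12,178,0,0]
    - [-14,208,0,0]
    - [-16,238,0,0]
    - [-18,268,0,0]
    - [-21,298,0,0]
    - [-23,328,0,0]
    - [-25,356,0,0]
    - [-27,380,0,0]
    - [-28,398,0,0]
    - [-29,410,0,0]
    - [-29,417,0,0]
    - [-29,419,0,0]
    - [-29,419,0,0]

```text
time: 21.3
tool_pos: [508.8, 106.9, 105.8]
tcp_rot: [0.814, 1.563, -0.443]
contact_force: [-0.5, -0.4, -4.4]
grip_width: 48.1
```

>>> carry_out:
  rows:
    - [0,0,0,0]
    - [0,0,0,0]
    - [0,0,0,0]
    - [0,0,0,0]
    - [0,0,0,0]
    - [0,0,0,0]
    - [0,0,0,0]
    - [0,0,0,0]

```text
time: 21.97
tool_pos: [508.9, 106.8, 105.8]
tcp_rot: [0.814, 1.563, -0.443]
contact_force: [-0.1, 0.7, -3.9]
grip_width: 48.2
```

```bash
python3 -c "
from h import *
weigh(10);o=get_obs();print(R.from_euler('xyz',o['tcp_rot']).as_matrix()[:,0],o['dq'])
a=capture('scene')[110:260,180:380,::-1];b=capture('top')[90:240,110:310,::-1]
cv2.imwrite('pics/f.png',cv2.resize(np.hstack([a,b]),None,fx=2,fy=2))"
```

```text
mean [ -0.222  -0.043  -3.901 -46.995 -21.367] sem [0.167 0.14  0.15  0.    0.   ] 22.4667 [508.858 106.86  105.838] 48.07634280489538
[-4.093 -3.495 -4.157 -2.917 -4.404 -4.376 -3.882 -3.968 -3.352 -4.369]
[ 0.007 -0.003 -1.   ] [ 0.     0.     0.     0.001 -0.    -0.   ]
```

View pics/f.png

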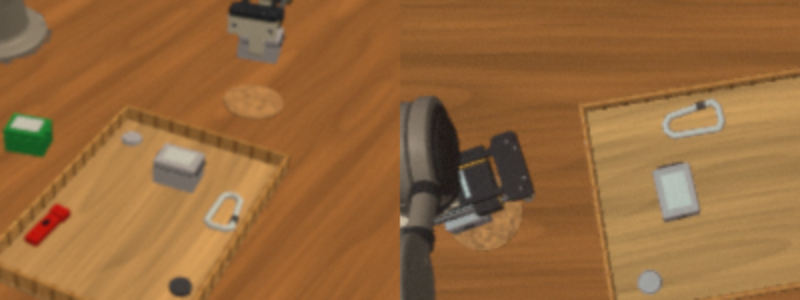

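The final view shows the heavier box held level above the mat (left pane: box at (260,45), mat at (254,101)). The lighter box stands in the tray at (180,167).

```bash
python3 -c "
from plant import *
print(close_job())"
```

```text
the job is handed in; nothing more can be done
None
```

The heavier box is held over the cork mat, and the lighter one is standing back in its place in the tray. I lifted each in turn and set it down and let go before taking the other.

- **Weights:** the box farther from the mat pulled 3.9 N (about 400 g) and the one nearer the mat 1.4 N (about 140 g). Their readings differ by far more than the noise. The carried box read 3.9 N again over the mat.
- **Final hold:** gripper at (509, 107), within about 1 mm of the measured mat centre. The underside is about 90 mm above the mat, worked out from the gripper height. Tool tilt is about 0.4°, joints still, grip 48.1 mm. It took about 22.5 s.
- **Other things:** in the pictures both boxes stayed upright. The carabiner, cap, torch and magnet lie as before.
- **Disagreements:** the two-view height for the mat came out at -1 mm instead of 4 mm, and the lid tops at 46–47 mm instead of 48 mm. Both are in line with the 2 mm calibration and pixel error, and the grasps were not affected.

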